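Lock the shaft of the wheel jig

TASK

Lock the shaft of the wheel jig: push the upright red pin on the blue disc round until the disc's slot lines up with the steel bar, then push the bar by its yellow tab through the slot until its nose is fully home against the end stop. Only push, with the fingers: do not pinch or lift the bar, and leave everything else on the bench where it stands. Finish with the hand clear.

Things in the scene. Friction and masses are not known exactly. Their poses are not given: they have to be found in the camera images.
- shaft_lock: grey base of the shaft lock, fixed to the bench, 235 x 56 mm (104 mm wide round the disc). Origin: on the bench under the disc's axis; z up, +x the way the bar is pushed. The bar lies in an aluminium guide at x = -148 to -40 mm: floor 16 mm, walls 32 mm above the bench, 17 mm apart.
- bridge (a point): top centre of the dark bridge over the bar just before the disc, 39.5 mm above the bench; 20 mm long along the bar, 34 mm wide.
- stop (a point): middle of the face of the end stop, 64 mm beyond the disc's axis along the base's +x, 24 mm above the bench. It closes the dark keeper behind the disc (cheeks 21 mm apart, 33 mm high). The bar is home when its nose touches it.
- lock_disc (a joint): angle of the blue disc about the vertical axis through the base's origin, anticlockwise from above. Disc 72 mm across, top 35 mm above the bench, a 19 mm slot right across. At 0 and at 3.14 the slot lies along the bar (either serves; within 0.1 the nose enters). Starts at 0.6 to 2.54, turns from -0.6 to 3.74, stiff (about 2 N at the pin), stays where left.
- pin (a point): point on the axis of the upright red pin on the disc, 55 mm above the bench. Pin 14 mm thick, top 75 mm above the bench, 23.5 mm from the disc's axis, square to the slot: at disc angle A it lies in direction A - 1.571 from the axis (anticlockwise from the base's +x). A fingertip about 50 mm above the bench pushes it and passes over disc and bridge.
- lock_bar: loose steel bar (about 0.22 kg), 146 mm long, 14 mm wide, 16 mm high, nose tapered to 6 mm, lying in the guide, its rear end standing out behind. Origin: underside of the nose tip; +x along the bar to the nose (same as the base's +x), z up. Starts with the nose 44 to 60 mm short of the disc's axis. Slides with 1 to 2 N.
- tab (a point): centre of the rear face (the face to push on) of the upright yellow tab at the bar's rear end, 54 mm above the bench. The tab is 12 mm thick along the bar, 34 mm wide, from 35 to 73 mm above the bench; the point is 146 mm behind the nose tip.
- wheel_0: bystander, to be left alone: single black caster wheel lying flat, 68 mm across, 17 mm high; origin under its centre
- pvc_tee: bystander, to be left alone: white PVC pipe tee, 68 x 59 x 42 mm; origin under its centre
- glue_bottle: bystander, to be left alone: white squeeze bottle with red nozzle cap, 54 mm across, 158 mm tall; origin under its centre

How it is judged (in metres and radians):
On the way:
1. the slot is turned into line with the bar (within 0.15 rad) while the bar's nose is still outside the disc ((value of joint lock_disc between -0.15 and 0.15 rad or value of joint lock_disc between 2.99159 and 3.29159 rad) and x of lock_bar in the frame of shaft_lock below -0.01 m), for 0.2 s.
At the end, for the whole second after the job is handed in: The bar lies flat at rest through the slot with its nose within 5 mm of the end stop, between the keeper's cheeks, and the disc's slot is in line with it within 0.12 rad ((value of joint lock_disc between -0.12 and 0.12 rad or value of joint lock_disc between 3.02159 and 3.26159 rad) and x of lock_bar in the frame of shaft_lock between 0.059 and 0.068 m and y of lock_bar in the frame of shaft_lock between -0.005 and 0.005 m and angle between the x axis of lock_bar and the x axis of shaft_lock, either way round below 0.06 rad and height (world z) of lock_bar between 0.012 and 0.02 m and angle between lock_bar's own z axis and vertical below 0.06 rad and linear speed of lock_bar below 0.01 m/s); the robot touches nothing.
It fails at once if the bar is lifted (8 mm) or tipped (0.2 rad) (height (world z) of lock_bar above 0.024 m or height (world z) of tab above 0.064 m or angle between lock_bar's own z axis and vertical above 0.2 rad).
It fails at once if a bystander is moved more than 20 mm (distance of any of wheel_0, pvc_tee, glue_bottle from where it was at the start of the episode above 0.02 m).
It also fails if it takes over 51 s, if anything falls off the work surface, if the arm or the gripper's body presses on something with over 40 N, if the wrist force passes 120 N, or if a joint passes its speed limit or range.

ROBOT

A 6-joint arm with a two-finger parallel gripper is mounted at the origin on a cart in front of the work surface, level with it; the furniture and walls round the work are solid. World frame = base frame: x ahead of the robot, y to its left, z up, the work surface at z = 0. Lengths are in m, angles in degrees, forces in N, time in s.
With the tool pointing down it reaches from about 0.375 to 0.9 m from the base axis. Payload 3.1 kg.
Tool frame: the origin (TCP) lies between the finger pads; the fingertips stand 11 mm ahead of it and the grasp point (between the pads) lies 8 mm behind it; x points along the fingers, y is the direction in which the jaws open and shut, and the axes are right-handed (so a half turn about x gives the same grasp; the last joint's range is limited). The gripper opens to 87 mm and grips with 3 to 60 N. Pads are 19 mm wide; open, the fingers measure 117 mm over their backs; the gripper's body (75 mm by 190 mm) begins 51 mm behind the grasp point.
Start: joints at [58.986, 30.224, 82.088, -0, 67.689, -10.227], TCP at [0.222, 0.584, 0.198] pointing down, gripper open.
Joint ranges: [-176.69, 176.69], [-43.24, 126.21], [12.49, 139.97], [-82, 262], [0, 151.66], [-163.58, 163.58]. Speed limits (degrees/s): [159.86, 159.86, 180, 180, 180, 180].

INTERFACE

Orientations are given as a 3x3 rotation matrix whose columns are the frame's x, y, z axes.
In Python, from rig import bot gives the robot as it stands.
- The arm moves only by the shell command python3 -m inch 'ROWS' [OPENING]. ROWS is a JSON object of lists of equal length, an entry for each row: "dp": the shift along the tool's x, y, z in mm, a list of three; "yaw": the turn about the tool's x in degrees. In form: {"dp": [[tx, ty, tz], ...], "yaw": [yaw, ...]}. A call has 1 to 20 rows; each row shifts and turns the commanded pose from where the row before left it, along the tool's axes as they then stand; what a row does not reach is not made up. A row lasts 1/12 s, in which the tool goes at most 41.7 mm and 7.16 degrees, less where a joint would pass 70% of its speed; a pose out of reach is approached as far as the arm can. A call is refused whole if a number of a shift passes 41.7 or a number of a turn 7.16, either way. A call with a gripper value outside its range is refused whole. OPENING is the finger opening in mm, from 0 to 87, set as the call begins (- or left out, the last holds). The fingers move at their own pace and stop on an object; the grip force is fixed at half the most. Time passes only in rows, so rows that do not move let the fingers close. It gives the time, the measured TCP pose, the force and the opening at its end, in the units of the state.
- bot.read_state(): the state, without advancing time (a new reading comes with each control period).
- bot.capture(name): name is "side" or "top" or "wrist"; returns a dict with "color" (384x512x3 uint8, red, green, blue), "intrinsics" (3x3 intrinsics, pixels), "k1" (the pictures are not rectified: a ray, as slopes to the right and down, at radius r is drawn at 1 + k1 r^2 times it, then the intrinsics apply), "pose" (4x4, takes a point from camera to world coordinates). Camera axes: x right, y down, z forward; pixel columns grow to the right and rows downward; lengths in m; the calibration is good to about 2 mm. A picture is of the moment at which its call begins. There is no depth.
- bot.hand_in(): hands the job in, once; it reports no verdict.
The state is a dict: "time_s": time; "joint_positions": joint angles; "qvel": joint speeds; "tau": joint torques, N m; "position": TCP position; "tcp_rot": TCP orientation; "force": force on the tool from outside, world axes, zero at the start; "moment": the same for the moment, N m; "opening": opening from 0.0 (shut) to 1.0 (fully open).
Only numpy, scipy, OpenCV 4.12 (cv2) and the standard library are available. Lean on these libraries where they do the work, as an engineer would, in place of code of your own. Each camera call takes 0.05 s, during which the arm holds its last target.

## Working session

There is one attempt and no reset: what is moved stays moved. The work goes in short steps, Python scripts to look and compute and a shell command to move; the robot and the scene stay as the last step left them, time stands still between calls to the robot, and variables do not carry over. Pictures are saved under pics/ and viewed, and the job is handed in when it is done.

```bash
mkdir -p pics; ls; python3 - <<'E'
from rig import bot
import cv2
s=bot.read_state(); print(s)
for n in ["side","top","wrist"]:
    c=bot.capture(n); cv2.imwrite(f"pics/{n}0.png",c["color"][:,:,::-1]); print(n,c["intrinsics"],c["k1"],c["pose"])
E
```

```text
pics
{'time_s': 0.0, 'joint_positions': array([ 5.89856793e+01,  3.02776103e+01,  8.21567483e+01, -3.48386923e-04,
        6.76882565e+01, -1.02299121e+01]), 'qvel': array([ 0.12128403,  0.08996292, -0.06462666,  0.00392992, -0.0263907 ,
       -0.00947875]), 'tau': array([-1.24195358e-04, -4.40038705e+01, -1.76592994e+01,  6.32497994e-02,
        5.81365207e-02, -1.57178665e-04]), 'position': array([0.22137383, 0.58364426, 0.19688421]), 'tcp_rot': array([[-1.09783731e-03,  3.54849242e-01,  9.34922890e-01],
       [-1.83699160e-03,  9.34921160e-01, -3.54850743e-01],
       [-9.99997710e-01, -2.10701388e-03, -3.74536251e-04]]), 'force': array([0.56849071, 0.33438484, 0.08834554]), 'moment': array([-0.02158795, -0.02878449, -0.02335934]), 'opening': 0.9981603061930323}
side [[451.69260019   0.         259.53198215]
 [  0.         451.69260019 194.19622828]
 [  0.           0.           1.        ]] 0.0012767129418891127 [[ 0.96538581 -0.12745314  0.22756521  0.35568602]
 [-0.26043572 -0.42331702  0.86774186 -0.79077666]
 [-0.0142642  -0.89697179 -0.44185759  0.50647563]
 [ 0.          0.          0.          1.        ]]
top [[388.94654473   0.         259.16995697]
 [  0.         388.94654473 190.38409597]
 [  0.           0.           1.        ]] -0.11764028587076014 [[-2.78667502e-02 -9.94834338e-01  9.76119016e-02  5.00571307e-01]
 [-9.99611449e-01  2.76721567e-02 -3.34703838e-03  1.36950866e-01]
 [ 6.28616874e-04 -9.76672455e-02 -9.95218928e-01  1.08511220e+00]
 [ 0.00000000e+00  0.00000000e+00  0.00000000e+00  1.00000000e+00]]
wrist [[336.11730103   0.         251.83175892]
 [  0.         336.11730103 189.13772367]
 [  0.           0.           1.        ]] -0.004235947313371211 [[ 0.35508532  0.90501255  0.23423641  0.15653861]
 [ 0.93483137 -0.34317502 -0.09122063  0.60845494]
 [-0.00217173  0.25136266 -0.96789054  0.38389973]
 [ 0.          0.          0.          1.        ]]
```

View pics/top0.png

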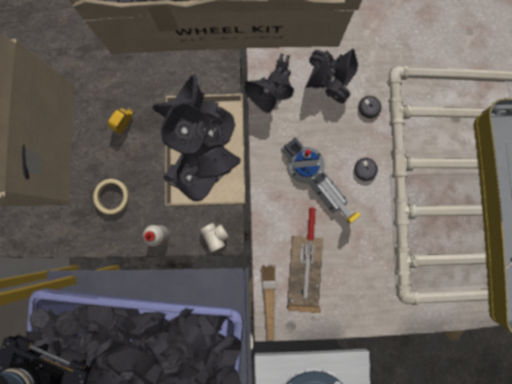

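View pics/side0.png

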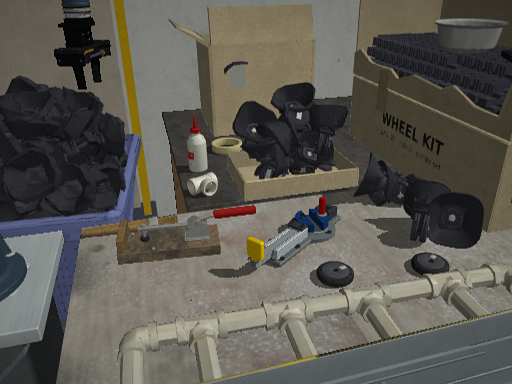

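View pics/wrist0.png

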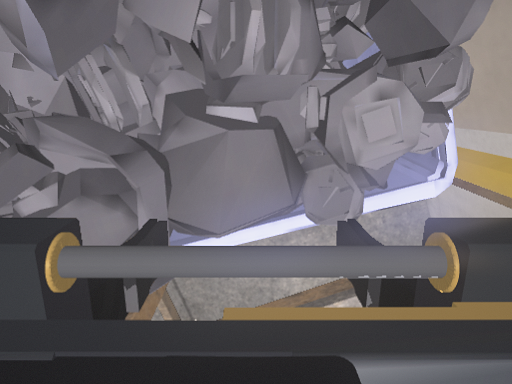

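```bash
cat > h.py <<'E'
import numpy as np, cv2
def ray(c,u,v):
    K=c["intrinsics"];p=cv2.undistortPoints(np.array([[[u,v]]],float),K,np.array([c["k1"],0,0,0,0.]))[0,0]
    d=c["pose"][:3,:3]@np.array([p[0],p[1],1]);return c["pose"][:3,3],d
def atz(c,u,v,z):
    o,d=ray(c,u,v);return o+d*(z-o[2])/d[2]
def proj(c,P):
    T=np.linalg.inv(c["pose"]);q=T[:3,:3]@np.asarray(P,float)+T[:3,3]
    x,y=q[0]/q[2],q[1]/q[2];f=1+c["k1"]*(x*x+y*y);K=c["intrinsics"];return K[0,0]*x*f+K[0,2],K[1,1]*y*f+K[1,2]
def tri(obs):
    A=np.zeros((3,3));b=np.zeros(3)
    for c,u,v in obs:
        o,d=ray(c,u,v);d=d/np.linalg.norm(d);M=np.eye(3)-np.outer(d,d);A+=M;b+=M@o
    return np.linalg.solve(A,b)
def crop(c,x0,y0,w,h,s,fn):
    im=cv2.resize(c["color"][y0:y0+h,x0:x0+w,::-1],None,fx=s,fy=s,interpolation=cv2.INTER_CUBIC)
    for i in range(0,w,10):
        cv2.line(im,(i*s,0),(i*s,6 if i%50 else 14),(0,255,255),1)
        if i%20==0: cv2.putText(im,str(x0+i),(i*s,22),0,.35,(0,255,255),1)
    for i in range(0,h,10):
        cv2.line(im,(0,i*s),(6,i*s),(0,255,255),1)
        if i%20==0: cv2.putText(im,str(y0+i),(8,i*s+4),0,.35,(0,255,255),1)
    cv2.imwrite(fn,im)
E
python3 - <<'E'
from h import *
import pickle
from rig import bot
cs={n:bot.capture(n) for n in ["top","side"]}
pickle.dump(cs,open("c0.pkl","wb"))
crop(cs["top"],270,130,100,100,6,"pics/topc.png")
crop(cs["side"],240,185,110,90,7,"pics/sidec.png")
E
```

```text
(no output)
```

View pics/topc.png

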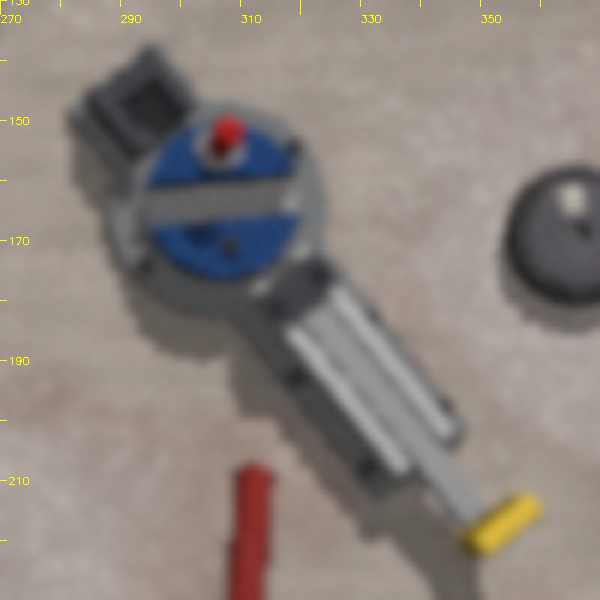

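View pics/sidec.png

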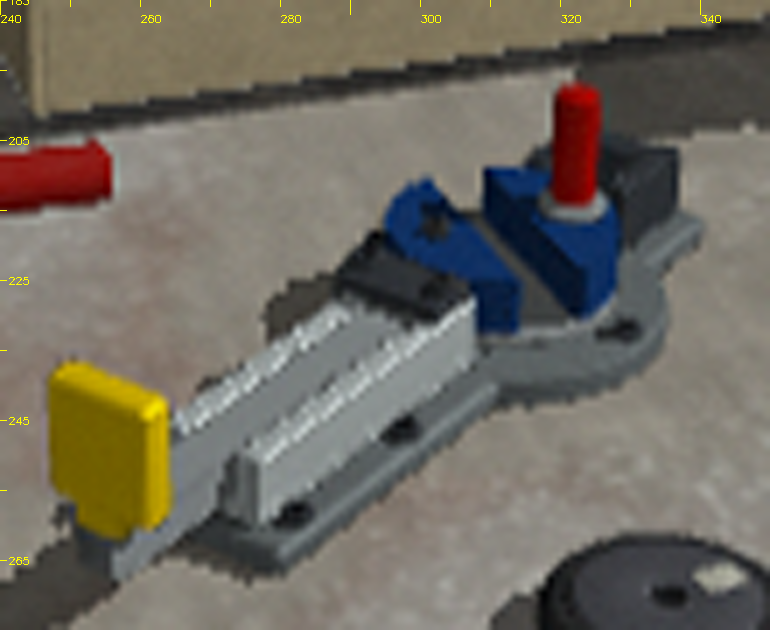

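```bash
python3 - <<'E'
from h import *
import pickle
cs=pickle.load(open("c0.pkl","rb"));t,s=cs["top"],cs["side"]
a=lambda *x:print(x[0],np.round(x[1],4))
a("disc c top",atz(t,307.3,163,.035))
for u,v in [(294.5,163),(320,163),(307,149),(307,176.5)]: a("edge",atz(t,u,v,.035))
a("pin top",atz(t,308.4,151.7,.075)); a("pin top side",atz(s,322.3,198,.075)); a("pin tri",tri([(t,308.4,151.7),(s,322.3,198)]))
a("slotL",atz(t,294.5,164.8,.02));a("slotR",atz(t,318.5,161.5,.02))
a("tab top ends",[atz(t,349,219.5,.073),atz(t,358.5,213.5,.073)])
a("tabtop side L,R",[atz(s,247.5,238,.073),atz(s,263,243.5,.073)])
# guide walls ends at z .032
a("wallL",[atz(t,319,185.5,.032),atz(t,337.5,208,.032)])
a("wallR",[atz(t,326.5,179,.032),atz(t,345.5,202.5,.032)])
a("keeper end", [atz(t,295.5,138,.033),atz(t,284.5,147.5,.033)])
E
```

```text
disc c top [ 6.752e-01 -4.000e-04  3.500e-02]
edge [0.6761 0.0347 0.035 ]
edge [ 0.6743 -0.0354  0.035 ]
edge [ 0.7142 -0.0013  0.035 ]
edge [0.638  0.0019 0.035 ]
pin top [6.987e-01 6.000e-04 7.500e-02]
pin top side [7.004e-01 7.000e-04 7.500e-02]
pin tri [6.995e-01 4.000e-04 7.510e-02]
slotL [0.6736 0.0334 0.02  ]
slotR [ 0.6811 -0.0339  0.02  ]
tab top ends [[ 0.5169 -0.0991  0.073 ]
 [ 0.5317 -0.125   0.073 ]]
tabtop side L,R [[ 0.5111 -0.107   0.073 ]
 [ 0.5332 -0.1328  0.073 ]]
wallL [[ 0.6127 -0.0304  0.032 ]
 [ 0.5498 -0.0784  0.032 ]]
wallR [[ 0.6301 -0.0518  0.032 ]
 [ 0.5641 -0.1012  0.032 ]]
keeper end [[0.7464 0.029  0.033 ]
 [0.7204 0.0604 0.033 ]]
```

```bash
python3 -m inch '{"dp":[[-30,0,0],[-30,0,0],[-30,0,0],[-30,0,0],[-25,-5,10],[0,-15,30],[0,-15,30],[0,-15,30],[0,-15,30],[0,-15,30],[0,-15,30],[0,-15,30],[0,-15,30],[0,-15,30],[0,-15,30],[0,-15,30],[0,-15,30],[0,-15,30],[0,-15,30],[0,-15,30]],"yaw":[0,0,0,0,0,0,0,0,0,0,0,0,0,0,0,0,0,0,0,0]}' 0
cat > go.py <<'E'
import sys,numpy as np
from rig import bot
s=bot.read_state();R=s["tcp_rot"];p=s["position"]
g=np.array([float(v) for v in sys.argv[1:4]])
print("t",s["time_s"],"pos",np.round(p,4),"yawY",np.degrees(np.arctan2(R[1,1],R[0,1])).round(2),"force",np.round(s["force"],2))
print("dp mm total",np.round(R.T@(g-p)*1000,1))
E
python3 go.py .715 .034 .25
```

```text
time_s: 1.92
position: [0.5709, 0.2046, 0.3427]
tcp_rot: [[-0.0, 0.355, 0.935], [0.0, 0.935, -0.355], [-1.0, -0.0, -0.0]]
force: [0.1, 0.0, -0.2]
opening: 0.008
t 1.9167 pos [0.5709 0.2046 0.3427] yawY 69.2 force [ 0.06  0.03 -0.2 ]
dp mm total [  92.7 -108.3  195.3]
```

```bash
python3 -m inch '{"dp":[[0,-13.5,24.4],[0,-13.5,24.4],[0,-13.5,24.4],[0,-13.5,24.4],[0,-13.5,24.4],[0,-13.5,24.4],[0,-13.5,24.4],[0,-13.5,24.4],[15,0,0],[25,0,0],[25,0,0],[25,0,0],[25,0,0],[25,0,0],[25,0,0],[20,0,0],[15,0,0],[0,0,0]],"yaw":[0,0,0,0,0,0,0,0,2.6,2.6,0,0,0,0,0,0,0,0]}' 0
python3 go.py .715 .034 .061
python3 - <<'E'
from h import *
from rig import bot
crop(bot.capture("top"),250,120,110,100,7,"pics/t1.png");crop(bot.capture("side"),240,100,180,160,4,"pics/s1.png")
E
```

```text
time_s: 3.42
position: [0.7111, 0.036, 0.138]
tcp_rot: [[-0.009, 0.438, 0.899], [0.001, 0.899, -0.438], [-1.0, -0.003, -0.009]]
force: [-0.5, -0.3, -0.4]
opening: 0.006
t 3.4167 pos [0.7111 0.036  0.138 ] yawY 64.01 force [-0.54 -0.3  -0.38]
dp mm total [77.   0.1  5. ]
```

View pics/t1.png

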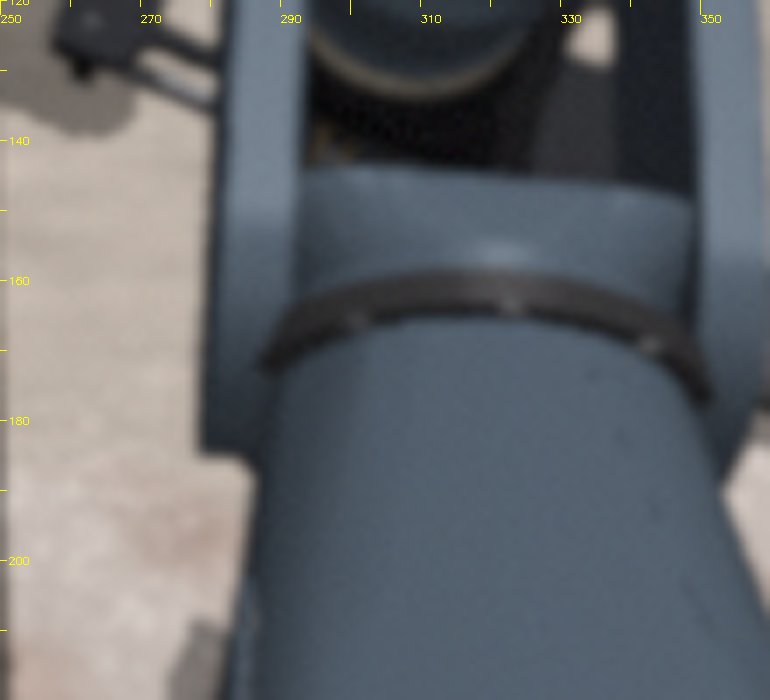

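View pics/s1.png

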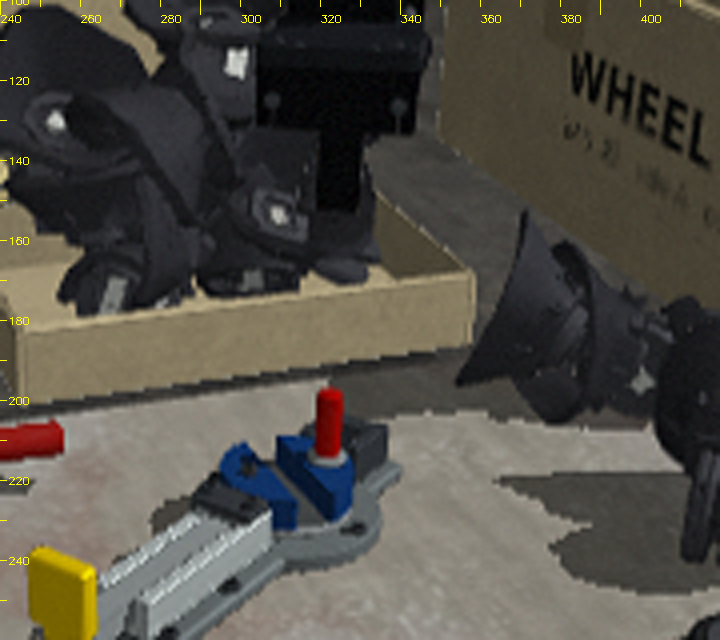

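```bash
python3 -m inch '{"dp":[[25,0,4],[25,0,0],[18,0,0],[9,0,0],[0,-4,0],[0,-4,0],[0,-4,0],[0,-4,0],[0,-4,0],[0,-4,0],[0,-3,0],[0,-3,0],[0,-3,0],[0,0,0],[0,0,0]],"yaw":[0,0,0,0,0,0,0,0,0,0,0,0,0,0,0]}' 0
python3 go.py .699 .001 .061
python3 - <<'E'
from h import *
from rig import bot
crop(bot.capture("side"),270,140,110,100,7,"pics/s2.png")
E
```

```text
time_s: 4.77
position: [0.7034, 0.0042, 0.0658]
tcp_rot: [[-0.0, 0.438, 0.899], [0.0, 0.899, -0.438], [-1.0, 0.0, -0.0]]
force: [-0.8, 0.7, -0.1]
opening: 0.004
t 4.7667 pos [0.7034 0.0042 0.0658] yawY 64.0 force [-0.8   0.67 -0.14]
dp mm total [ 4.8 -4.9 -2.6]
```

View pics/s2.png

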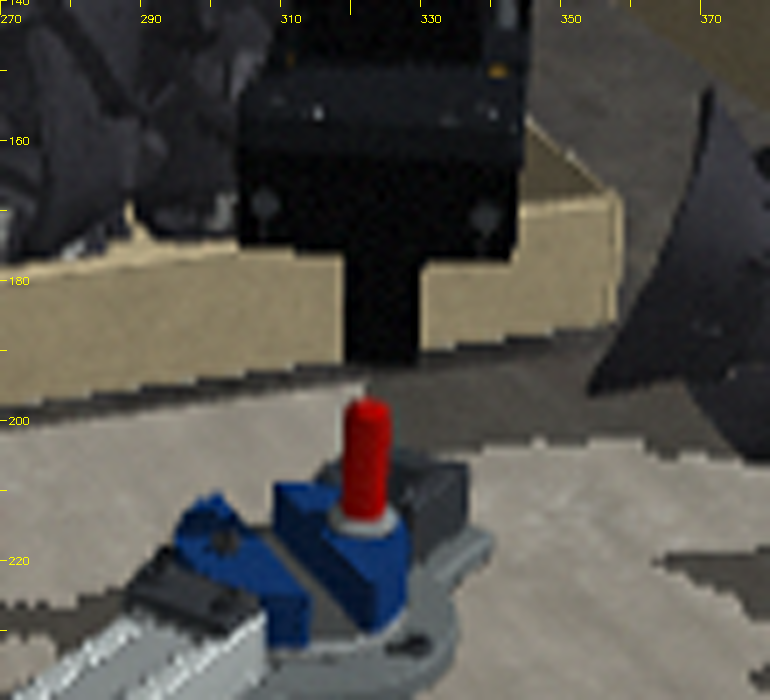

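```bash
python3 - <<'E'
from h import *
from rig import bot
s=bot.read_state();p=s["position"];print(p,s["opening"],s["time_s"],s["force"])
c=bot.capture("side");print(proj(c,p),proj(c,p-[0,0,.011]))
crop(c,270,140,110,100,7,"pics/s3.png");c=bot.capture("wrist");cv2.imwrite("pics/w3.png",c["color"][:,:,::-1])
E
```

```text
[0.70353107 0.00438397 0.06580391] 0.005657589685473075 4.8167 [-1.07768039  0.07642398 -0.01151187]
(np.float64(322.799168523968), np.float64(200.91234157063928)) (np.float64(322.55491873637163), np.float64(205.47935340761845))
```

View pics/s3.png

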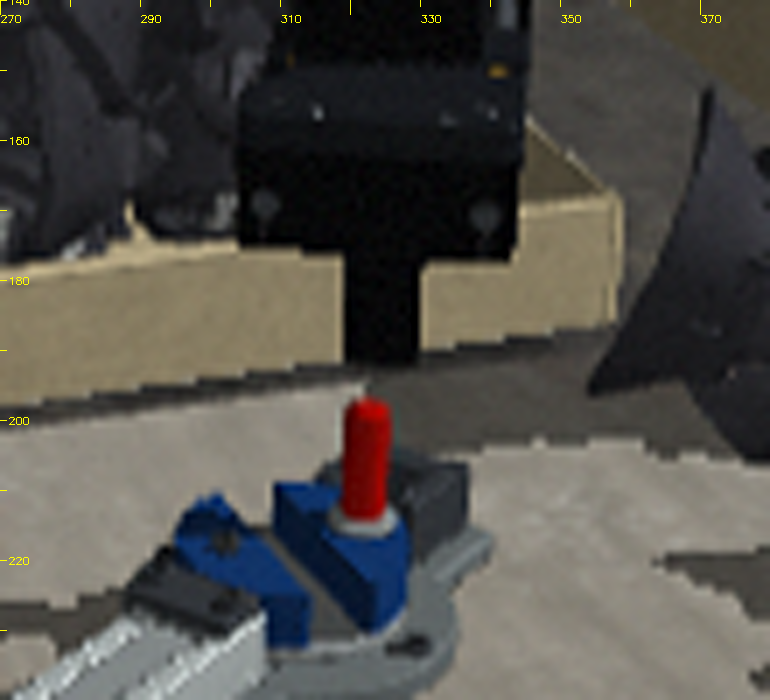

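View pics/w3.png

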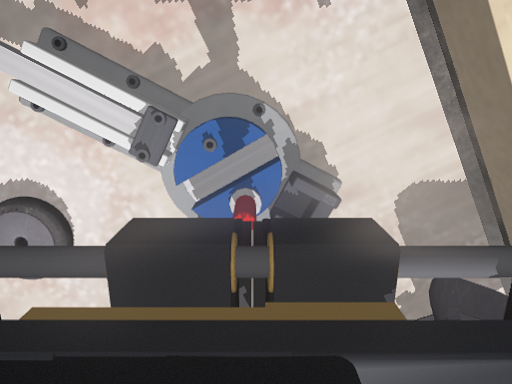

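```bash
python3 - <<'E'
from h import *
from rig import bot
c=bot.capture("side")
for nm,P in [("s1 tip",[.711,.036,.127]),("tip0",[.2214,.5836,.186])]: print(nm,proj(c,P))
o,d=ray(c,324,192)
for z in [.04,.055,.07,.085]: print(atz(c,324,192,z))
w=bot.capture("wrist");p=bot.read_state()["position"];print(proj(w,p),proj(w,p-[0,0,.011]),w["pose"],p)
print("pin top",atz(w,245,198,.075),"pin base",proj(w,[.699,0,.035]),proj(w,[.699,0,.075]), "disc c",proj(w,[.6755,0,.035]))
crop(c,30,0,100,110,6,"pics/s4.png")
crop(w,100,60,280,190,3,"pics/w4.png")
E
```

```text
s1 tip (np.float64(321.7753655631189), np.float64(168.52577703298073))
tip0 (np.float64(92.140549136109), np.float64(98.12034525285483))
[0.74408622 0.09289392 0.04      ]
[0.73159682 0.06447859 0.055     ]
[0.71910741 0.03606326 0.07      ]
[0.70661801 0.00764793 0.085     ]
(np.float64(252.52120953240117), np.float64(223.35531979094372)) (np.float64(252.48925474532567), np.float64(217.16114265739975)) [[ 4.38119801e-01  8.69999586e-01  2.26167551e-01  6.40962075e-01]
 [ 8.98916575e-01 -4.23976169e-01 -1.10422824e-01  3.46992343e-02]
 [-1.78159255e-04  2.51684185e-01 -9.67809402e-01  2.52684665e-01]
 [ 0.00000000e+00  0.00000000e+00  0.00000000e+00  1.00000000e+00]] [0.70357625 0.00459757 0.06578013]
pin top [0.68536644 0.00884195 0.075     ] pin base (np.float64(243.37799547070884), np.float64(204.51863886036173)) (np.float64(241.6334766816335), np.float64(225.57972535647443)) disc c (np.float64(227.61069200120858), np.float64(173.97700402427603))
```

View pics/w4.png

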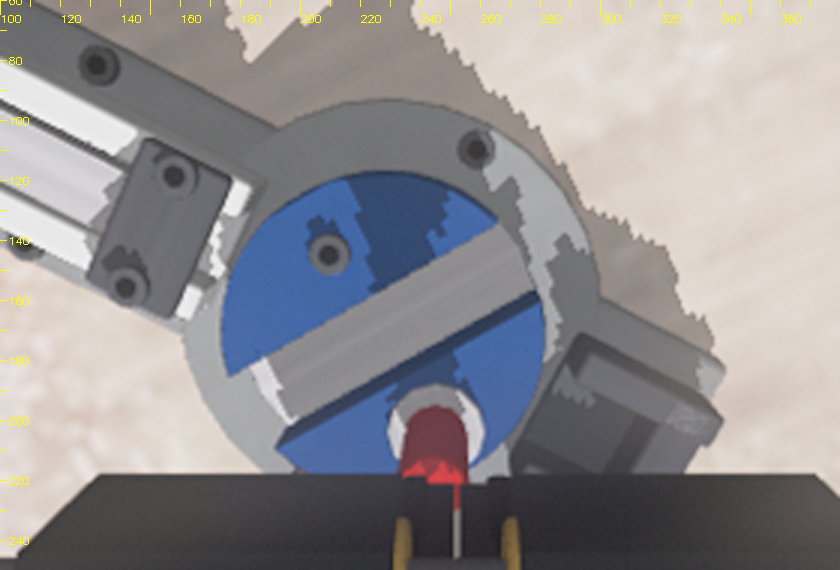

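```bash
python3 - <<'E'
from h import *
import pickle
c=pickle.load(open("c0.pkl","rb"))["side"]
for dz in [.011,0,-.05]: 
  for y in [-.05,0,.05]: print(dz,y,np.round(proj(c,np.array([.2214,.5836,.1969])+y*np.array([.355,.935,0])-[0,0,dz]),1))
crop(c,30,0,100,110,6,"pics/s4.png")
E
```

```text
0.011 -0.05 [ 84.4 102.7]
0.011 0 [92.1 98.2]
0.011 0.05 [99.3 93.9]
0 -0.05 [83.7 98.8]
0 0 [91.5 94.4]
0 0.05 [98.7 90.3]
-0.05 -0.05 [80.3 80.6]
-0.05 0 [88.3 76.8]
-0.05 0.05 [95.8 73.2]
```

View pics/s4.png

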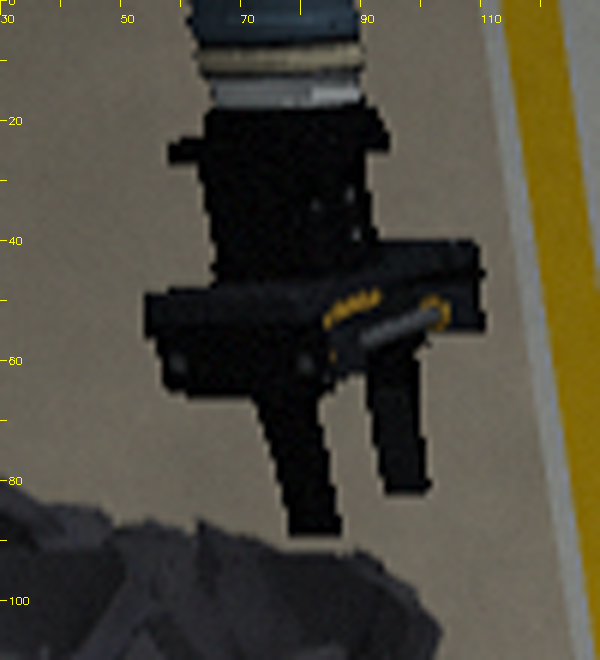

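```bash
python3 -m inch '{"dp":[[0,12,0],[0,12,0],[0,10,0],[8,0,0],[8,0,0],[4,0,0],[0,0,0]],"yaw":[0,0,0,0,0,0,0]}' 0
python3 go.py .699 .001 .035
python3 - <<'E'
from h import *
from rig import bot
c=bot.capture("side");p=bot.read_state()["position"];print(proj(c,p-[0,0,.011]))
crop(c,270,140,110,100,7,"pics/s5.png")
E
```

```text
time_s: 5.6
position: [0.7166, 0.0349, 0.0435]
tcp_rot: [[-0.004, 0.438, 0.899], [0.0, 0.899, -0.438], [-1.0, -0.002, -0.004]]
force: [0.1, -0.5, -0.1]
opening: 0.004
t 5.6 pos [0.7166 0.0349 0.0435] yawY 64.01 force [ 0.09 -0.51 -0.08]
dp mm total [  8.6 -38.2  -0.9]
(np.float64(322.6098449478946), np.float64(207.16382296849994))
```

View pics/s5.png

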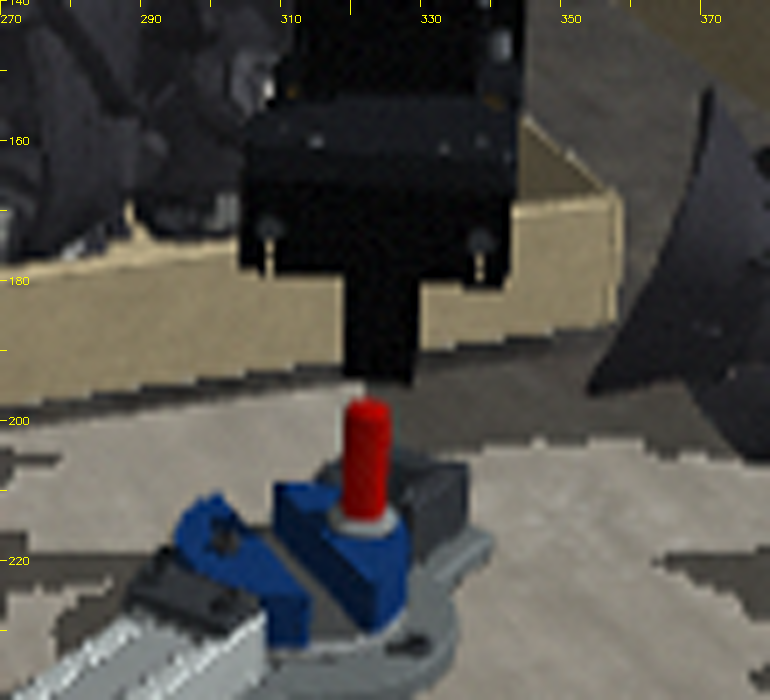

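```bash
python3 -m inch '{"dp":[[2,0,0],[2,0,0],[2,0,0],[2,0,0],[2,0,0],[0,0,0]],"yaw":[0,0,0,0,0,0]}' 0
python3 -m inch '{"dp":[[0,-4,0],[0,-4,0],[0,-4,0],[0,-3,0],[0,0,0]],"yaw":[0,0,0,0,0]}' 0
python3 -m inch '{"dp":[[0,-3,0],[0,-3,0],[0,-3,0],[0,0,0],[0,0,0]],"yaw":[0,0,0,0,0]}' 0
python3 go.py .699 .001 .035
python3 - <<'E'
from h import *
from rig import bot
c=bot.capture("side");p=bot.read_state()["position"];print(proj(c,p-[0,0,.011]))
crop(c,270,140,110,100,7,"pics/s6.png")
E
```

```text
time_s: 6.15
position: [0.7181, 0.0349, 0.0354]
tcp_rot: [[-0.001, 0.438, 0.899], [0.0, 0.899, -0.438], [-1.0, -0.0, -0.001]]
force: [0.5, -0.1, -0.5]
opening: 0.01
time_s: 6.57
position: [0.7115, 0.0205, 0.036]
tcp_rot: [[-0.0, 0.439, 0.898], [-0.0, 0.898, -0.439], [-1.0, -0.0, -0.0]]
force: [-0.0, -0.4, -1.1]
opening: 0.004
time_s: 6.98
position: [0.7089, 0.0135, 0.0361]
tcp_rot: [[0.002, 0.438, 0.899], [0.0, 0.899, -0.438], [-1.0, 0.001, 0.002]]
force: [2.6, 0.9, -0.8]
opening: 0.006
t 6.9833 pos [0.7089 0.0135 0.0361] yawY 64.01 force [ 2.63  0.89 -0.81]
dp mm total [  1.  -15.6  -3.5]
(np.float64(322.59958209110755), np.float64(215.32065151044665))
```

View pics/s6.png

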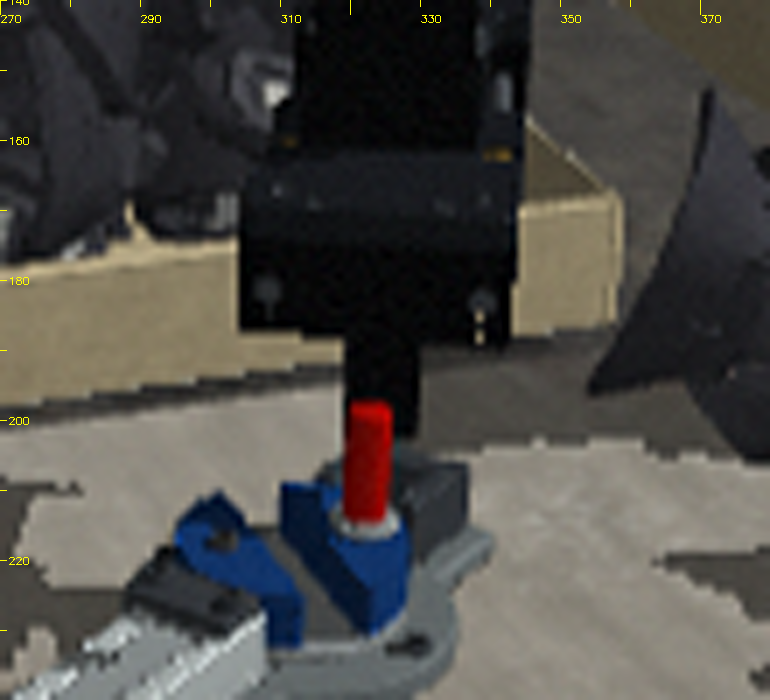

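```bash
python3 -m inch '{"dp":[[0,-3,0],[0,-3,0],[0,-3,0],[0,-3,0],[0,-2,0],[0,0,0],[0,0,0]],"yaw":[0,0,0,0,0,0,0]}' 0
python3 - <<'E'
from h import *
from rig import bot
c=bot.capture("side")
crop(c,270,140,110,100,7,"pics/s7.png")
c=bot.capture("wrist");crop(c,80,60,280,200,3,"pics/w7.png")
E
```

```text
time_s: 7.62
position: [0.7023, 0.0008, 0.0364]
tcp_rot: [[0.001, 0.438, 0.899], [-0.0, 0.899, -0.438], [-1.0, 0.0, 0.001]]
force: [2.9, 1.0, 0.9]
opening: 0.0
```

View pics/s7.png

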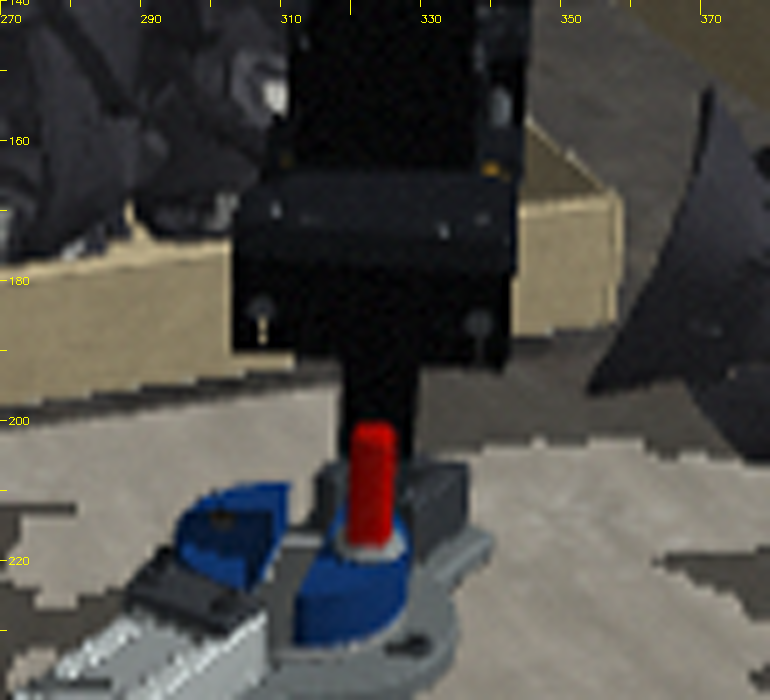

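View pics/w7.png

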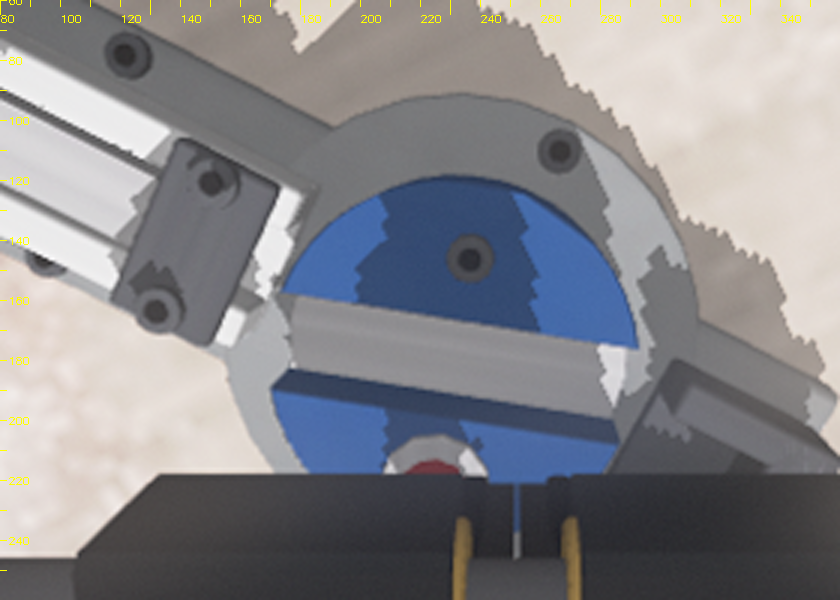

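```bash
cat > ang.py <<'E'
from h import *
def ang(c,a,b,z):
    p,q=atz(c,*a,z),atz(c,*b,z);d=q-p;return np.degrees(np.arctan2(d[1],d[0])).round(1)
E
python3 - <<'E'
from ang import *
from rig import bot
c=bot.capture("wrist")
print("slot upper",ang(c,(174,157.5),(292,176),.035),"slot lower top edge",ang(c,(176,183.5),(284,206),.02), ang(c,(171,190),(285,207.5),.035))
print("wall",ang(c,(80,76),(137,103.5),.032), "bridge", ang(c,(140,106),(173,122),.0395),ang(c,(117,160),(150,175),.0395))
print("keeper",ang(c,(305,180),(360,207),.033))
print("base edge",ang(c,(108,60),(188,102),.008))
E
```

```text
slot upper 54.9 slot lower top edge 51.8 54.9
wall 38.0 bridge 37.9 38.3
keeper 37.7
base edge 36.5
```

```bash
python3 -m inch '{"dp":[[0,-2.5,0],[0,-2.5,0],[0,-1.5,0],[0,0,0],[0,0,0]],"yaw":[0,0,0,0,0]}' 0
python3 - <<'E'
from h import *
from rig import bot
c=bot.capture("wrist");crop(c,80,60,280,200,3,"pics/w8.png")
E
```

```text
time_s: 8.18
position: [0.6981, -0.0055, 0.0357]
tcp_rot: [[-0.002, 0.438, 0.899], [-0.0, 0.899, -0.438], [-1.0, -0.001, -0.001]]
force: [0.8, 0.4, 0.9]
opening: 0.002
```

View pics/w8.png

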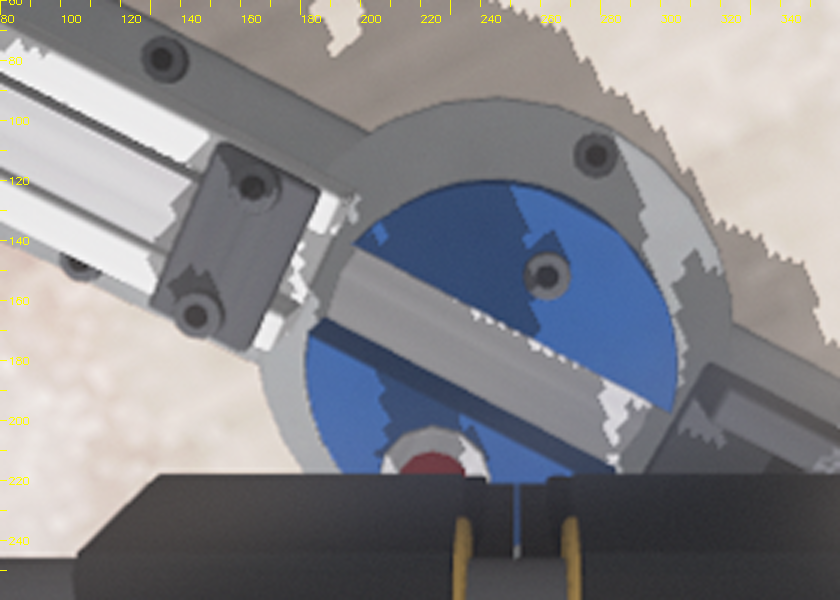

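```bash
python3 - <<'E'
from ang import *
from rig import bot
c=bot.capture("wrist")
print("slot upper",ang(c,(200,142),(303,197),.035),ang(c,(184,168),(283,215),.035))
print("wall",ang(c,(91,75.5),(150,104.5),.032), "bridge", ang(c,(153,107.5),(187,122.5),.0395),ang(c,(130,161),(163,176.5),.0395))
print("keeper",ang(c,(316,181),(360,203),.033), "wallmid-lower",ang(c,(80,116),(135,143),.032))
E
```

```text
slot upper 35.5 37.7
wall 37.7 bridge 40.1 37.6
keeper 37.4 wallmid-lower 36.9
```

```bash
python3 -m inch '{"dp":[[0,4,0],[0,8,0],[0,10,0],[-20,0,0],[-30,0,0],[-30,0,0],[0,0,0],[0,0,0],[0,0,0],[0,0,0],[0,0,0]],"yaw":[0,0,0,0,0,0,6.7,6.7,6.7,6.6,0]}' 0
python3 go.py .4894 -.1418 .10
python3 - <<'E'
from h import *
from rig import bot
c=bot.capture("wrist");crop(c,0,0,400,230,2,"pics/w9.png")
E
```

```text
time_s: 9.2
position: [0.7084, 0.0157, 0.1156]
tcp_rot: [[-0.001, 0.796, 0.605], [-0.0, 0.605, -0.796], [-1.0, -0.001, -0.0]]
force: [0.3, -0.4, 0.1]
opening: 0.002
t 9.2 pos [0.7084 0.0157 0.1156] yawY 37.26 force [ 0.27 -0.38  0.11]
dp mm total [  15.8 -269.7   -7.2]
```

View pics/w9.png

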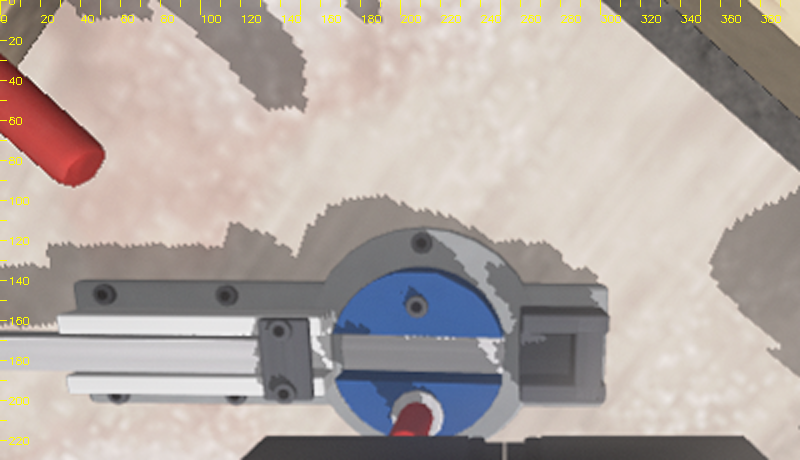

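```bash
python3 -m inch '{"dp":[[0,-15,0],[0,-25,-1],[0,-25,-1],[0,-25,-1],[0,-25,-1],[0,-25,-1],[0,-25,-1],[0,-25,-1],[0,-25,0],[0,-25,0],[0,-18,0],[0,-12,0],[0,0,0]],"yaw":[0,0,0,0,0,0,0,0,0,0,0,0,0]}' 0
python3 go.py .4894 -.1418 .030
python3 - <<'E'
from h import *
from rig import bot
c=bot.capture("wrist");crop(c,100,60,380,200,2,"pics/w10.png")
c=bot.capture("side");crop(c,190,150,130,130,6,"pics/s10.png")
E
```

```text
time_s: 10.33
position: [0.488, -0.1441, 0.1158]
tcp_rot: [[-0.001, 0.795, 0.606], [0.0, 0.606, -0.795], [-1.0, -0.001, -0.001]]
force: [0.5, 0.5, 1.2]
opening: 0.003
t 10.3333 pos [ 0.488  -0.1441  0.1158] yawY 37.31 force [0.51 0.45 1.19]
dp mm total [85.8  2.6 -0.9]
```

View pics/w10.png

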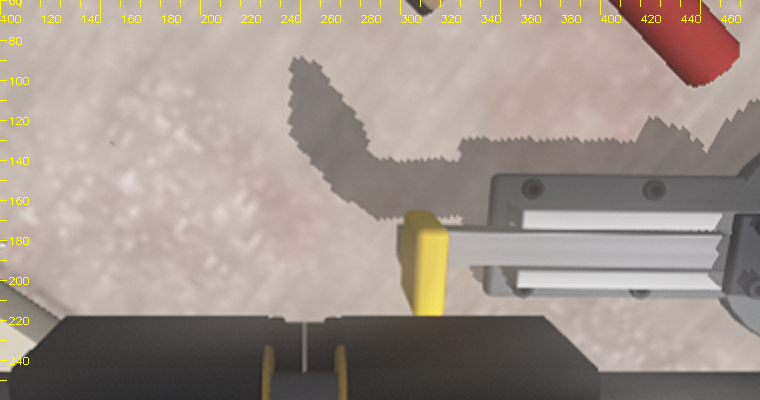

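View pics/s10.png

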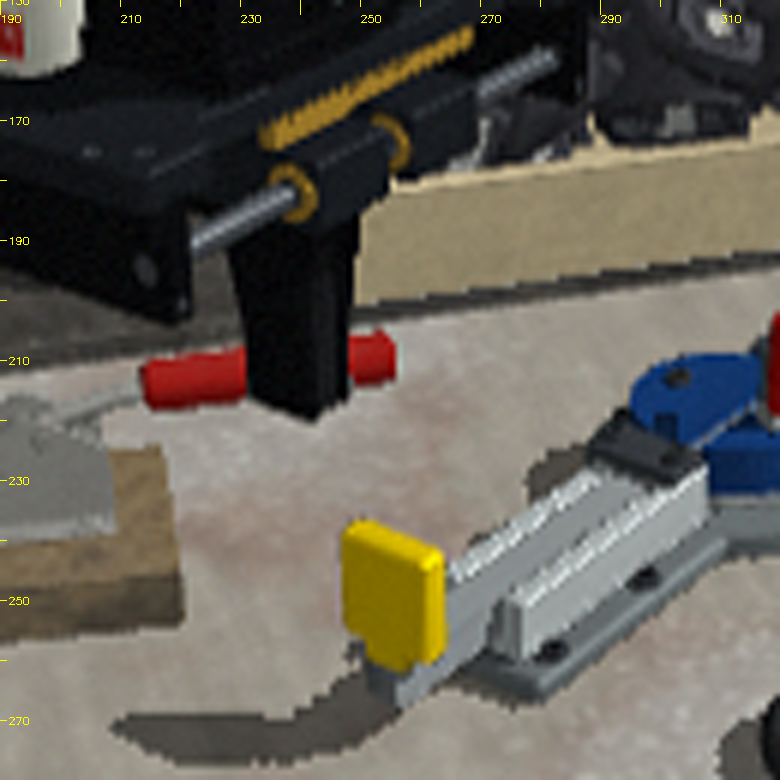

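```bash
python3 -m inch '{"dp":[[15,0,0],[20,0,0],[20,0,0],[16,0,0],[10,0,0],[5,0,0],[0,0,0]],"yaw":[0,0,0,0,0,0,0]}' 0
python3 - <<'E'
from h import *
from rig import bot
c=bot.capture("side");crop(c,190,150,130,130,6,"pics/s11.png")
print(proj(c,bot.read_state()["position"]-[0,0,.011]))
E
```

```text
time_s: 11.02
position: [0.4898, -0.1427, 0.0289]
tcp_rot: [[-0.001, 0.795, 0.607], [0.001, 0.607, -0.795], [-1.0, -0.0, -0.001]]
force: [0.9, -0.6, 0.4]
opening: 0.006
(np.float64(241.6700327519103), np.float64(275.9318860426408))
```

View pics/s11.png

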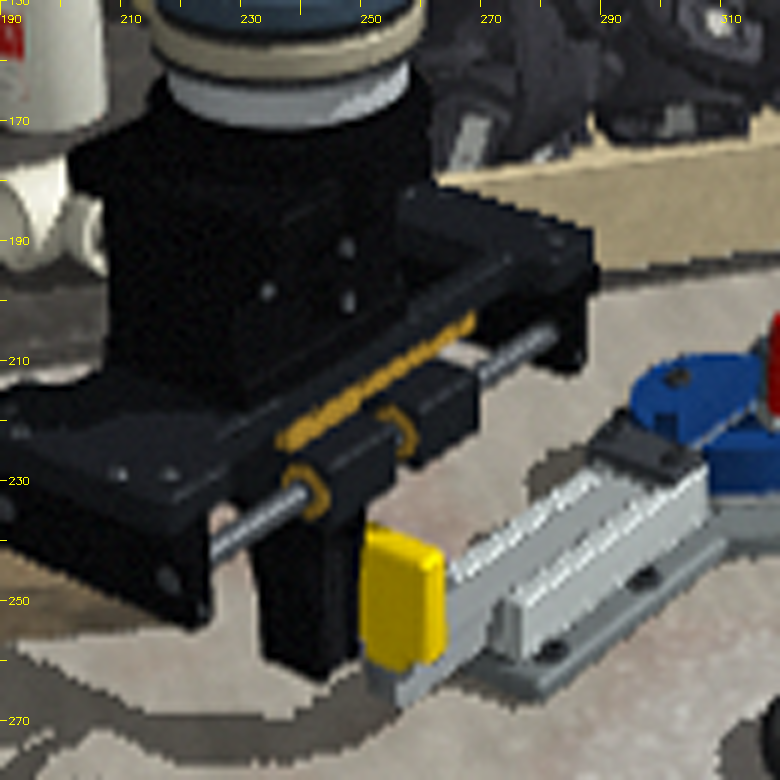

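```bash
python3 - <<'E'
from h import *
from rig import bot
c=bot.capture("side");p=bot.read_state()["position"];R=bot.read_state()["tcp_rot"]
y=R[:,1];z=R[:,2]
def near(u,v,zz,label):  # assume point lies at lateral tool z = zz -> solve plane
    o,d=ray(c,u,v);t=((p+z*zz-o)@z)/(d@z);P=o+d*t;print(label,"tool y",round((P-p)@y*1000,1),"height",round(P[2]*1000,1))
for zz in (.0,.0375): near(286,212,zz,f"front plate bottom zz{zz}")
for zz in (.0,.0375): near(206,254,zz,f"rear plate bottom zz{zz}")
near(234,260,.0095,"tip near left");near(242.5,263,.0095,"tip corner?");near(250,259,.0,"tip")
near(258,228,.0095,"carriage bottom front")
near(258,261,.017,"tab bottom"); near(264,243,.017,"tab top R");
E
```

```text
front plate bottom zz0.0 tool y 137.8 height 88.3
front plate bottom zz0.0375 tool y 82.7 height 124.5
rear plate bottom zz0.0 tool y -83.5 height 110.6
rear plate bottom zz0.0375 tool y -119.5 height 144.8
tip near left tool y -29.3 height 73.2
tip corner? tool y -7.8 height 55.0
tip tool y 24.3 height 41.7
carriage bottom front tool y 37.3 height 103.6
tab bottom tool y 26.0 height 43.4
tab top R tool y 44.3 height 71.9
```

```bash
python3 -m inch '{"dp":[[5,0,0],[0,6,0],[0,6,0],[0,6,0],[0,5,0],[0,4,0],[0,4,0],[0,4,0],[0,4,0],[0,4,0],[0,4,0],[0,4,0],[0,4,0],[0,0,0]],"yaw":[0,0,0,0,0,0,0,0,0,0,0,0,0,0]}' 0
python3 go.py .5983 -.0588 .025
python3 - <<'E'
from h import *
from rig import bot
c=bot.capture("wrist");crop(c,180,60,330,200,2,"pics/w12.png")
c=bot.capture("side");crop(c,220,150,130,130,6,"pics/s12.png")
E
```

```text
time_s: 12.28
position: [0.5327, -0.1104, 0.0257]
tcp_rot: [[-0.002, 0.795, 0.607], [-0.001, 0.607, -0.795], [-1.0, -0.002, -0.0]]
force: [-3.8, -3.4, 5.6]
opening: 0.001
t 12.2833 pos [ 0.5327 -0.1104  0.0257] yawY 37.39 force [-3.78 -3.39  5.61]
dp mm total [ 0.6 83.4 -1.2]
```

View pics/w12.png

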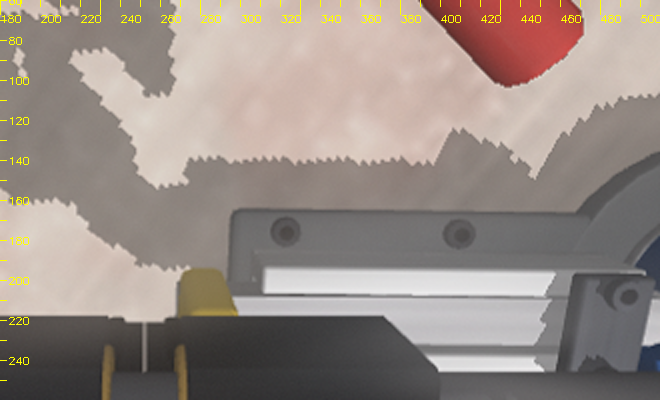

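View pics/s12.png

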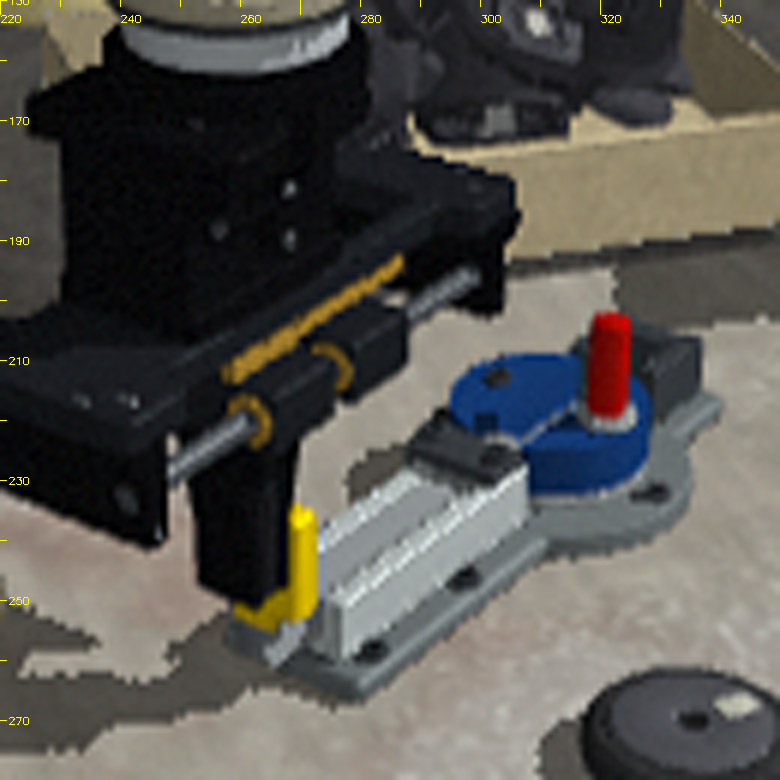

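```bash
python3 -m inch '{"dp":[[0,0,0],[0,0,0]],"yaw":[0,0]}' 0 | grep -E "pos|force"; python3 -m inch '{"dp":[[-3,0,0],[0,0,0],[0,0,0]],"yaw":[0,0,0]}' 0| grep -E "pos|force"
 python3 -m inch '{"dp":[[0,2,0],[0,2,0],[0,2,0]],"yaw":[0,0,0]}' 0| grep -E "pos|force"
```

```text
position: [0.5326, -0.1104, 0.0255]
force: [-3.5, -2.8, 5.4]
position: [0.5334, -0.11, 0.0281]
force: [-0.8, -1.2, 1.2]
position: [0.5377, -0.1066, 0.028]
force: [-4.0, -3.3, 4.0]
```

```bash
python3 - <<'E'
from h import *
from rig import bot
c=bot.capture("side");crop(c,235,190,100,80,8,"pics/s13.png")
p=bot.read_state()["position"];r=p-[.6755,0,0];print("base x",r@[.7955,.606,0],"lat",r@[-.606,.7955,0])
# predicted tab top corners if rear face = TCP+15mm
b=np.array([.7955,.606,0]);l=np.array([-.606,.7955,0])
for dx in (.015,.027):
  for dl in (-.017,.017):
    for z in (.035,.073): print(dx,dl,z,np.round(proj(c,p*[1,1,0]+b*dx+l*dl+[0,0,z]),1))
E
```

```text
base x -0.1736822750679189 lat -0.0013941006667700677
0.015 -0.017 0.035 [274.1 252.4]
0.015 -0.017 0.073 [274.1 235. ]
0.015 0.017 0.035 [259.7 246.6]
0.015 0.017 0.073 [259.4 229.4]
0.027 -0.017 0.035 [277.8 249.6]
0.027 -0.017 0.073 [277.9 232.3]
0.027 0.017 0.035 [263.5 243.8]
0.027 0.017 0.073 [263.3 226.8]
```

View pics/s13.png

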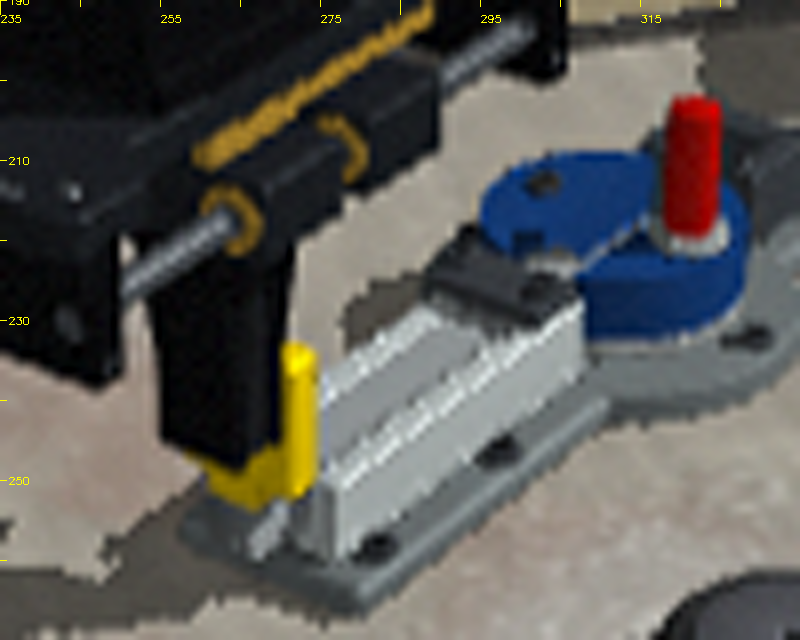

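```bash
python3 - <<'E'
from h import *
import pickle
c=pickle.load(open("c0.pkl","rb"))["side"]
b=np.array([.7955,.606,0]);l=np.array([-.606,.7955,0]);O=np.array([.6755,0,0])
def on(u,v,lat):
    o,d=ray(c,u,v);t=(lat-(o-O)@l)/(d@l);P=o+d*t;return np.round([(P-O)@b*1000,P[2]*1000],1)
for nm,(u,v) in dict(i_top=(263.8,243.5),i_bot=(263.8,258.5),i_rt=(260,244.5),i_rb=(259,260.5),n_top=(274.3,234),n_bot=(274.3,250.5),n_rt=(270.5,233.5),n_rb=(270.3,251.5)).items(): print(nm,on(u,v,-.017))
for z in (.073,):
  for x in (-.194,-.182):
   print([np.round(proj(c,O+b*x+l*s+[0,0,z]),1) for s in (-.017,.017)])
cv2.imwrite
c["color"]
crop(c,240,225,40,50,14,"pics/s0tab.png")
from rig import bot
crop(bot.capture("side"),245,220,40,50,14,"pics/s1tab.png")
E
```

```text
i_top [-188.2   69.3]
i_bot [-188.8   37.4]
i_rt [-199.3   72.9]
i_rb [-203.    40.9]
n_top [-156.2   73.5]
n_bot [-156.2   37.4]
n_rt [-167.9   80.3]
n_rb [-168.8   41.9]
[array([261.8, 243.2]), array([247. , 237.2])]
[array([265.9, 240.3]), array([251.1, 234.4])]
```

View pics/s0tab.png

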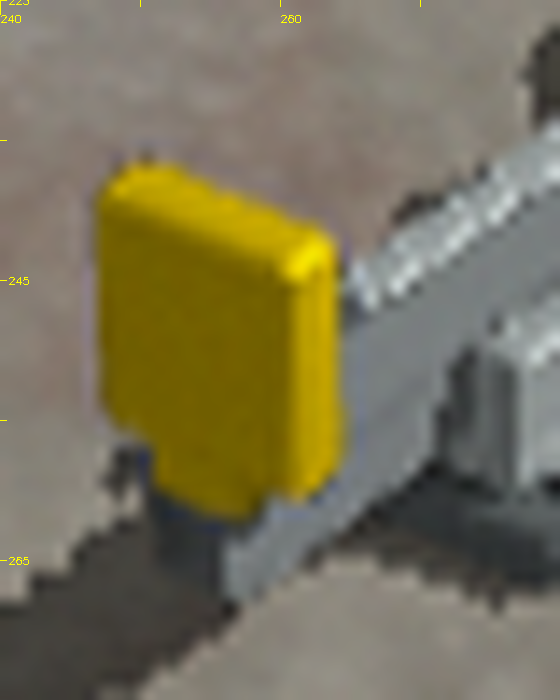

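View pics/s1tab.png

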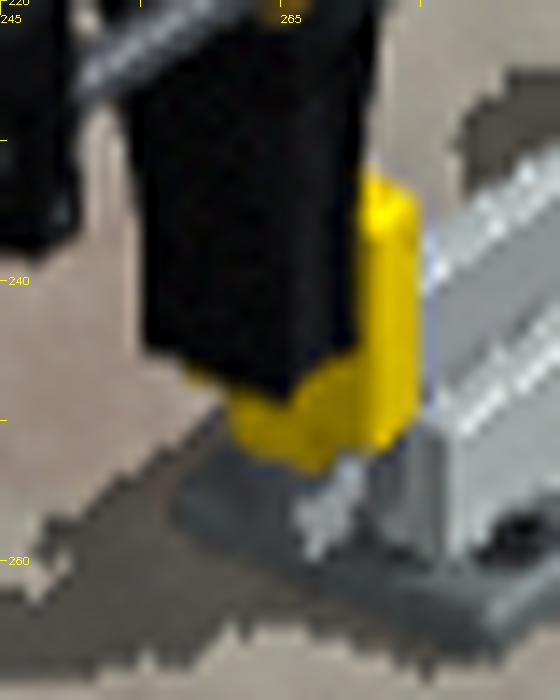

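```bash
python3 -m inch '{"dp":[[0,4,0],[0,4,0],[0,4,0],[0,4,0],[0,4,0],[0,4,0],[0,4,0],[0,4,0],[0,4,0],[0,4,0]],"yaw":[0,0,0,0,0,0,0,0,0,0]}' 0| grep -E "pos|force"
python3 - <<'E'
from h import *
from rig import bot
p=bot.read_state()["position"];r=p-[.6755,0,0];print("base x",r@[.7955,.606,0],"lat",r@[-.606,.7955,0])
c=bot.capture("side");crop(c,235,160,110,100,7,"pics/s14.png")
c=bot.capture("wrist");crop(c,180,60,330,200,2,"pics/w14.png")
E
```

```text
position: [0.5701, -0.082, 0.0279]
force: [-3.9, -3.1, 4.7]
base x -0.13354678125272815 lat -0.0013327048630956697
```

View pics/s14.png

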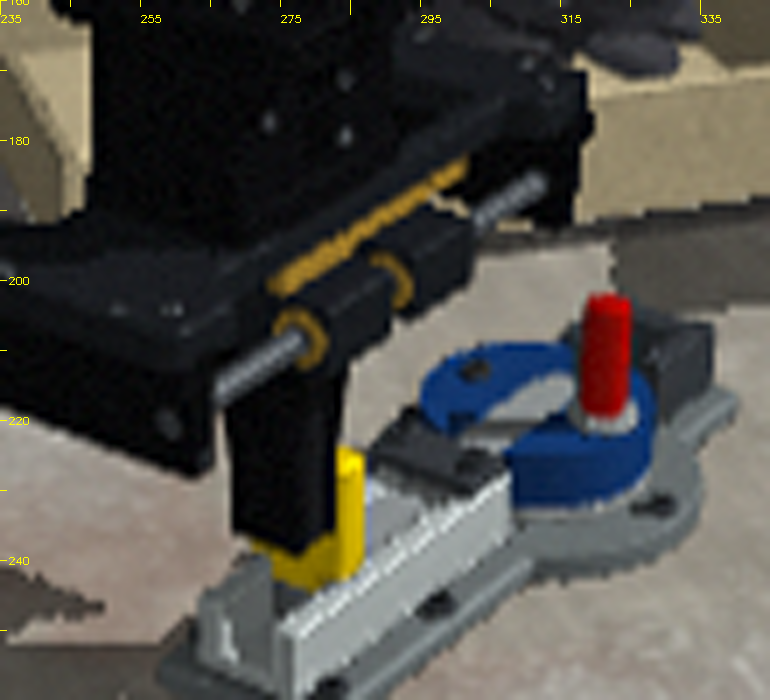

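View pics/w14.png

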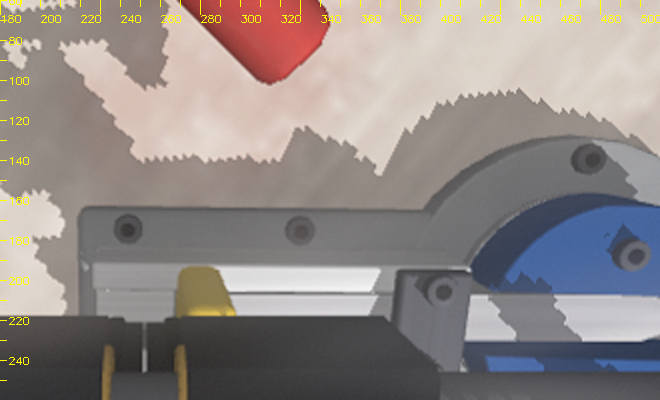

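```bash
python3 -m inch '{"dp":[[0,4,0],[0,4,0],[0,4,0],[0,4,0],[0,4,0],[0,4,0],[0,4,0],[0,4,0],[0,3,0]],"yaw":[0,0,0,0,0,0,0,0,0]}' 0| grep -E "pos|force"
python3 -m inch '{"dp":[[0,1,0],[0,1,0],[0,1,0]],"yaw":[0,0,0]}' 0| grep -E "pos|force"
python3 -m inch '{"dp":[[0,1,0],[0,1,0]],"yaw":[0,0]}' 0| grep -E "pos|force"
python3 go.py .60 -.055 .028
python3 - <<'E'
from h import *
from rig import bot
p=bot.read_state()["position"];r=p-[.6755,0,0];print("base x",r@[.7955,.606,0],"lat",r@[-.606,.7955,0])
c=bot.capture("side");crop(c,255,160,100,90,7,"pics/s15.png")
E
```

```text
position: [0.5982, -0.0606, 0.0279]
force: [-3.4, -3.2, 4.2]
position: [0.6, -0.0592, 0.0279]
force: [-3.8, -2.3, 4.2]
position: [0.6016, -0.0581, 0.0279]
force: [-3.8, -3.0, 3.7]
t 15.25 pos [ 0.6016 -0.0581  0.0279] yawY 37.3 force [-3.79 -3.    3.67]
dp mm total [-0.1  0.6 -3.4]
base x -0.0939722069527787 lat -0.001394396701394773
```

View pics/s15.png

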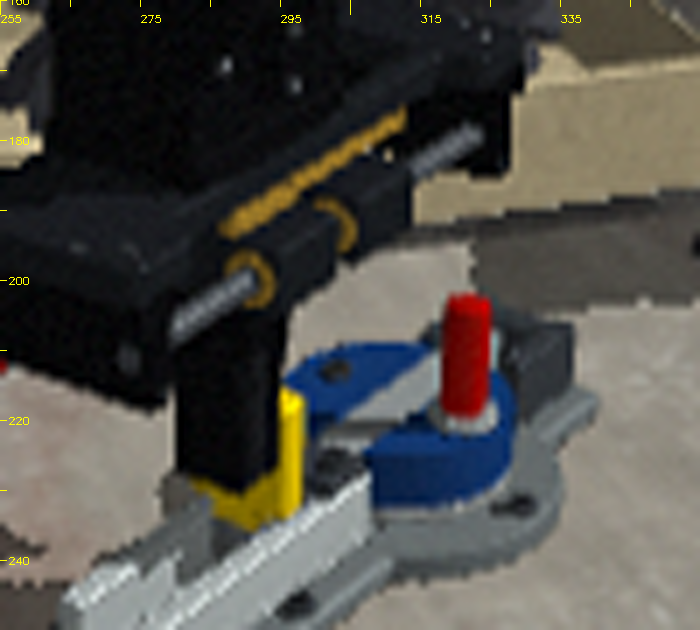

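```bash
for i in 1; do
python3 -m inch '{"dp":[[0,1,0],[0,1,0]],"yaw":[0,0]}' 0| grep -E "pos|force"
python3 -m inch '{"dp":[[0,1,0],[0,1,0]],"yaw":[0,0]}' 0| grep -E "pos|force"
python3 -m inch '{"dp":[[0,1,0]],"yaw":[0]}' 0| grep -E "pos|force"; done
```

```text
position: [0.6032, -0.0568, 0.0279]
force: [-3.1, -3.3, 2.4]
position: [0.6042, -0.0559, 0.0279]
force: [-6.3, -7.2, 6.6]
position: [0.6042, -0.0559, 0.0279]
force: [-7.3, -9.6, 6.9]
```

```bash
python3 -m inch '{"dp":[[0,-2,0],[0,-6,0],[0,-12,0],[0,-12,0],[-20,0,0],[-30,0,0],[-30,0,0],[-30,0,0],[0,-20,0],[0,-25,0],[0,-25,0],[0,-25,0],[0,0,0]],"yaw":[0,0,0,0,0,0,0,0,0,0,0,0,0]}' 0
python3 - <<'E'
from h import *
from rig import bot
c=bot.capture("side");crop(c,255,160,100,90,7,"pics/s16.png")
c=bot.capture("wrist");crop(c,180,40,330,220,2,"pics/w16.png")
c=bot.capture("top");crop(c,270,130,100,100,6,"pics/t16.png")
E
```

```text
time_s: 16.8
position: [0.5, -0.1331, 0.1374]
tcp_rot: [[-0.004, 0.797, 0.604], [0.001, 0.604, -0.797], [-1.0, -0.003, -0.003]]
force: [-0.8, 0.5, -1.0]
opening: 0.006
```

View pics/s16.png

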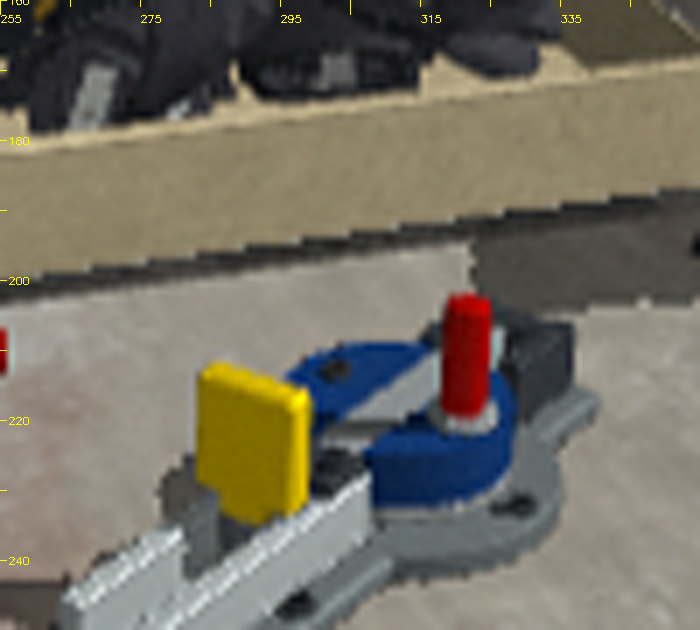

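View pics/w16.png

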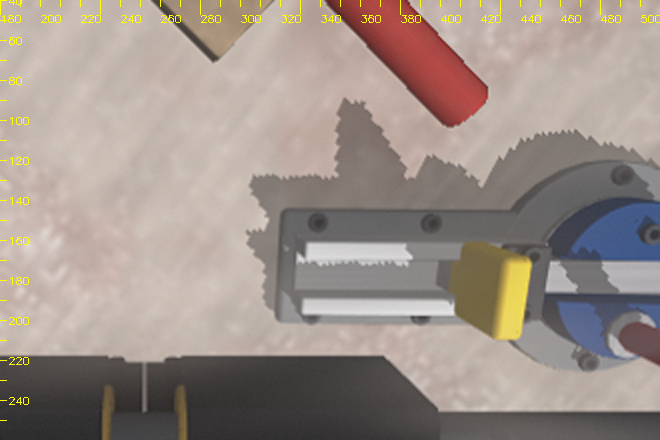

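View pics/t16.png

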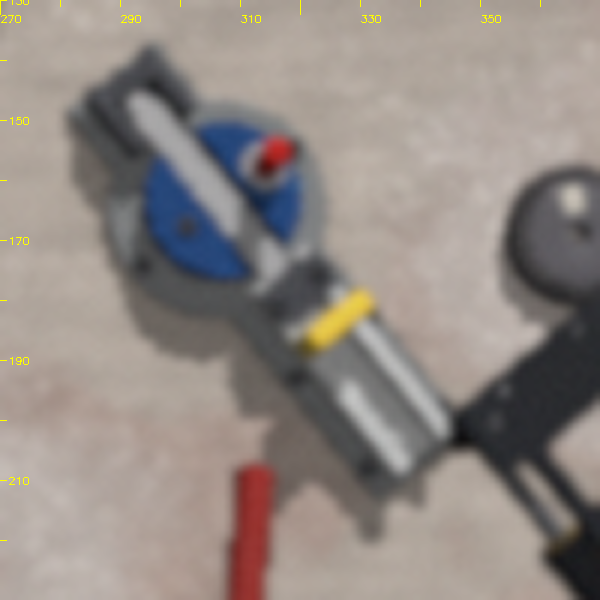

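```bash
python3 - <<'E'
from h import *
from rig import bot
t=bot.capture("top");b=np.array([.7955,.606,0]);l=np.array([-.606,.7955,0]);O=np.array([.6755,0,0])
f=lambda u,v,z:np.round([(atz(t,u,v,z)-O)@b*1000,(atz(t,u,v,z)-O)@l*1000],1)
print("nose",f(291.5,145.3,.032),"tab c",f(325.8,184,.073),"stop outer end",f(295.5,138,.033),f(284.5,147.5,.033))
crop(t,275,130,50,50,12,"pics/t17.png")
E
```

```text
nose [65.1  1.6] tab c [-76.1   5.2] stop outer end [ 74.  -19.9] [72.3 20.8]
```

View pics/t17.png

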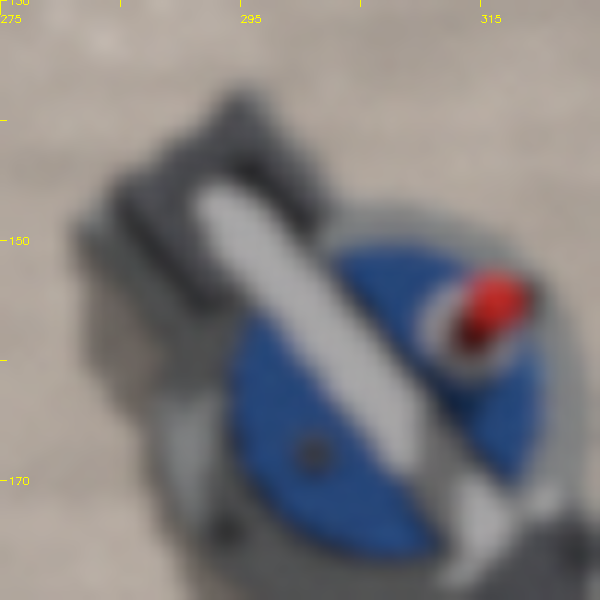

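```bash
python3 - <<'E'
from rig import bot
print(bot.read_state()["force"]);print(bot.hand_in())
E
```

```text
[-0.17207082  0.27278918 -0.80640041]
the job is handed in; nothing more can be done
None
```

The bar is through the slot with its nose against the end stop, and I handed the job in at about 17 s. I pushed only, with the closed fingers. No verdict was reported.

**What I did:** I turned the disc clockwise about 56° to angle 0 by pushing the pin, then pushed the tab along the guide until it stalled. At the stall the tool stopped advancing, and the horizontal force rose from about 5 N to 12 N.

**Last checks (top camera, after backing off):**

| Check | Measured | Target |
|---|---|---|
| Nose beyond the disc's axis, seen directly | 65 mm | 64 mm (59–68) |
| Nose beyond the disc's axis, worked out from the tab | 64 mm | 64 mm (59–68) |
| Nose's sideways offset | 1.6 mm | within 5 mm |
| Slot angle to the guide, measured before the push | within about 2° | within 6.9° (0.12 rad) |

- **Slot after the push:** it still looked in line with the bar, judged by eye.
- **Hand:** it is raised and well behind the bar, and the contact force is near zero.
- **Bystanders:** the hand went nowhere near them after the approach. I did not measure their positions at the end.

**Things that disagreed:**
- **Fingertip height:** the tips were about 30 mm higher than the stated tool frame implies, so my first push passed over the pin without touching it. I lowered the hand about 30 mm and it then pushed as planned.
- **Finger thickness:** the closed fingers met the tab at about 8 mm from the tool centre, not the 15 mm I expected.
- **Force while pushing:** the wrist showed 4–6 N upward during the tab push. The side pictures I checked early in the push showed no lifting of the bar.
- **Tab's sideways position:** it read about 5 mm to one side in the last top picture, against 1.6 mm for the nose. I put this down to reading error.

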